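# Close the venting jar clamp and hold the screw a quarter turn open

### The arm

A 6-joint arm with a two-finger parallel gripper is mounted at the origin on the work surface. World frame = base frame: x ahead of the robot, y to its left, z up, the work surface at z = 0. Lengths are in m, angles in rad, forces in N, time in s.
With the tool pointing down it reaches from about 0.3 to 0.825 m from the base axis. Payload 5.4 kg.
Tool frame: the origin (TCP) lies at the very end of the fingers, on their centre line; the grasp point (between the pads) lies 19 mm behind it; z points along the fingers, x is the direction in which the jaws open and shut, and the axes are right-handed (so a half turn about z gives the same grasp; the last joint's range is limited). The gripper opens to 92 mm and grips with 3 to 60 N. Pads are 20 mm wide; open, the fingers measure 128 mm over their backs; the gripper's body (75 mm by 189 mm) begins 69 mm behind the grasp point.
Start: joints at [-1.506, 0.158, 1.597, -0, 1.386, -0.21], TCP at [0.156, -0.553, 0.215] pointing down, gripper open.
Joint ranges: [-2.91, 2.91], [-0.94, 2.29], [0.18, 2.7], [-1.29, 4.43], [0.17, 2.64], [-3, 3]. Speed limits (rad/s): [2.57, 2.57, 3.14, 3.14, 3.14, 3.14].

### API

Orientations are given as a rotation vector (axis times angle).
In Python, from workcell import bot gives the robot as it stands. Calls block until the motion is done:
- bot.goto(position, orientation): joint-space move of the TCP to a pose.
- bot.line_to(position, rot=None, max_speed=0.15): straight line of the TCP; rot=None keeps the orientation; max_speed is the mean speed in m/s.
- bot.set_joints(angles): joint-space move.
- bot.set_gripper(opening, newtons=None): opening from 0.0 (shut) to 1.0 (fully open); newtons is the grip in N (None keeps the last); returns when the fingers have stopped.
- bot.hold(seconds).
- bot.inverse_kinematics(position, orientation): joint angles nearest the present ones, or None.
- bot.read_camera(name): name is "scene" or "side" or "wrist"; returns a dict with "pixels" (480x640x3 uint8, blue, green, red), "fx", "fy", "cx", "cy" (pixels), "R" (3x3) and "t" (3): a world point X has camera coordinates R X + t. Camera axes: x right, y down, z forward; pixel columns grow to the right and rows downward; lengths in m; the calibration is good to about 2 mm. A picture is of the moment at which its call begins. There is no depth.
A pose or a line that the arm cannot do raises bot.MotionError and nothing moves.
- bot.job_done(): hands the job in, once; it reports no verdict.
Readings, each from a call of its own:
- bot.current_clock(): time.
- bot.current_joints(): joint angles.
- bot.current_joint_vel(): joint speeds.
- bot.current_effort(): joint torques, N m.
- bot.current_ee_pos(): TCP position.
- bot.current_tool_rot(): TCP orientation.
- bot.current_contact_force(): force on the tool from outside, world axes, zero at the start.
- bot.current_ft_torque(): the same for the moment, N m.
- bot.current_opening(): opening from 0.0 (shut) to 1.0 (fully open).
Only numpy, scipy, OpenCV 4.12 (cv2) and the standard library are available. Lean on these libraries where they do the work, as an engineer would, in place of code of your own. Each camera call takes 0.05 s, during which the arm holds its last target.

### The job

Without disturbing the beaker, bottle and bowl around the jar clamp, push its carriage with the glass jar fully home under the screw, then swing the latch lever all the way across behind the carriage to lock it. Then turn the thumbscrew on top clockwise until it seats, and back it off a quarter turn so that the jar can vent. The program finishes there, still gripping the thumbscrew and holding it at rest in that position, with the carriage home and the latch locked.

Things in the scene. Friction and masses are not known exactly. Their poses are not given: they have to be found in the camera images.
- fixture: The bench clamp fixed to the worktop: grey base plate 335 x 170 x 12 mm, with a two-post bridge (bridge bar 34 mm along x, 146 mm along y, underside at 120 mm, top at 138 mm; its posts' nuts at y = +/-58 mm reach 144 mm) over one end. Origin on the worktop vertically below the screw axis; z up, +x is the way the carriage is pushed home; the base plate reaches from x = -265 to +70 mm and y = -85 to +85 mm.
- carriage (a joint): Slide of the carriage (steel deck 162 x 70 mm, top 26 mm above the worktop, with a 58 mm wide glass jar in it, steel lid top at 98 mm) along the clamp's +x, in m: 0 = all the way out, 0.090 = fully home against its stop, the jar then under the screw and the deck's tail end 120 mm in -x from the screw axis. About 2.5 N of friction, more when moved fast; stays where it is left.
- carriage_handle (a point): Centre of the black upright round post on the carriage's tail, 18 mm diameter, 54 mm tall (27 mm above and below this point; top 80 mm above the worktop). With the carriage home it stands 100 mm in -x of the screw axis.
- latch (a joint): Hinge of the latch lever in rad, growing clockwise seen from above: 0 = open, lever pointing along the clamp's -x; 1.571 = locked against its stop, lever across behind the carriage's tail, pointing along the clamp's +y. Needs about 1 N at the peg; stays where it is left.
- latch_peg (a point): Centre of the upright steel round peg at the lever's free end, 14 mm diameter, 50 mm tall (25 mm above and below this point; top 74 mm, lever bar's top 24 mm above the worktop), 115 mm from the lever's pivot.
- latch_pivot (a point): The lever's pivot axis, at the peg's mid height; in the clamp's frame at x = -130 mm, y = -65 mm. Does not move with the lever.
- screw (a joint): Turn of the thumbscrew in rad: 0 = seated hard against its stop, grows as it is unscrewed (counterclockwise seen from above), up to 3.0; a quarter turn off the seat is 1.571. About 0.06 N m of friction; it stays where it is left and does not rise or sink (only the pad inside does).
- thumbscrew: The steel wing of the thumbscrew on top of the bridge: a flat upright wing 42 mm long (its x axis), 12 mm thick (its y axis), 30 mm tall; origin at its centre, on the vertical screw axis, 171 mm above the worktop. When seated its x axis lies along the clamp's x. Below the wing a thin neck of 11 mm diameter, 12 mm long, then a disc of 36 mm diameter and 6 mm thickness on the bridge.
- beaker: Bystander: open glass beaker, 68 mm diameter, 90 mm tall, origin at the centre of its underside.
- bottle: Bystander: plastic bottle with a red cap, 64 mm diameter, 170 mm tall, origin at the centre of its underside.
- bowl: Bystander: white ceramic bowl, 90 mm diameter, 45 mm tall, origin at the centre of its underside.

How it is judged:
On the way, in this order (a step that is already met when the one before it is completed fails the run):
1. the carriage is pushed fully home (within 4 mm) (value of joint carriage above 0.086 m), for 0.2 s.
2. the latch is swung to locked (within 7 degrees) with the carriage home (value of joint carriage above 0.085 m and value of joint latch above 1.45 rad), for 0.2 s.
3. the thumbscrew is turned down to its seat (within 4.6 degrees), carriage home and latched (value of joint carriage above 0.085 m and value of joint latch above 1.42 rad and value of joint screw below 0.08 rad), for 0.1 s.
At the end, for the whole second after the job is handed in: The thumbscrew stands a quarter turn (90 degrees, +/-17) off its seat, at rest, and the fingers still grip it with more than 4 N; the carriage is home (within 5 mm) and the latch locked (within 8.6 degrees) (value of joint screw between 1.27 and 1.87 rad and velocity of joint screw between -0.1 and 0.1 rad/s and contact force between the fingers and thumbscrew above 4 N and value of joint carriage above 0.085 m and value of joint latch above 1.42 rad); the arm keeps its last pose, push and grip.
It fails at once if the beaker is moved more than 30 mm or tipped (distance of beaker from where it was at the start of the episode above 0.03 m or angle between beaker's own z axis and vertical above 0.35 rad).
It fails at once if the bottle is moved more than 30 mm or tipped (distance of bottle from where it was at the start of the episode above 0.03 m or angle between bottle's own z axis and vertical above 0.35 rad).
It fails at once if the bowl is moved more than 30 mm or tipped (distance of bowl from where it was at the start of the episode above 0.03 m or angle between bowl's own z axis and vertical above 0.35 rad).
It also fails if it takes over 64 s, if anything falls off the work surface, if the arm or the gripper's body presses on something with over 40 N, if the wrist force passes 120 N, or if a joint passes its speed limit or range.

## Working session

There is one attempt and no reset: what is moved stays moved. The work goes in short steps, each a Python script; the robot and the scene stay as the last script left them, time stands still between calls to the robot, and variables do not carry over. Pictures are saved under pics/ and viewed, and the job is handed in when it is done.

```bash
ls; mkdir -p pics; python3 - <<'E'
from workcell import bot
import cv2
for n in ["scene","side","wrist"]:
    c=bot.read_camera(n); cv2.imwrite(f"pics/{n}0.png",c["pixels"])
    print(n,c["fx"],c["cx"],c["cy"],c["R"],c["t"])
print(bot.current_clock(),bot.current_ee_pos(),bot.current_tool_rot(),bot.current_opening())
E
```

```text
pics
scene 584.6608890170294 326.5984981150477 247.79986616778706 [[ 0.68202765  0.73118903 -0.01417342]
 [ 0.52010649 -0.49857957 -0.69347505]
 [-0.51412793  0.46559747 -0.72034122]] [-0.48861928 -0.20617481  1.37498485]
side 476.12619944586663 316.6602278361927 246.97437787342494 [[ 0.99871842 -0.05020596  0.00639326]
 [-0.02940322 -0.67838451 -0.73411846]
 [ 0.04119421  0.73298965 -0.67899132]] [-0.64276694  0.15762674  0.78730765]
wrist 395.9664499889359 322.40706257515205 242.87409765275112 [[ 0.27088208 -0.96261039 -0.0020352 ]
 [-0.92386725 -0.26057225  0.28030592]
 [-0.27035571 -0.0740496  -0.95990856]] [-0.57315689 -0.03161657  0.39032028]
0.15 [ 0.15596845 -0.552942    0.21386457] [-2.50393982e+00  1.89556557e+00  1.51009937e-03] 1.000823504140323
```

View pics/scene0.png

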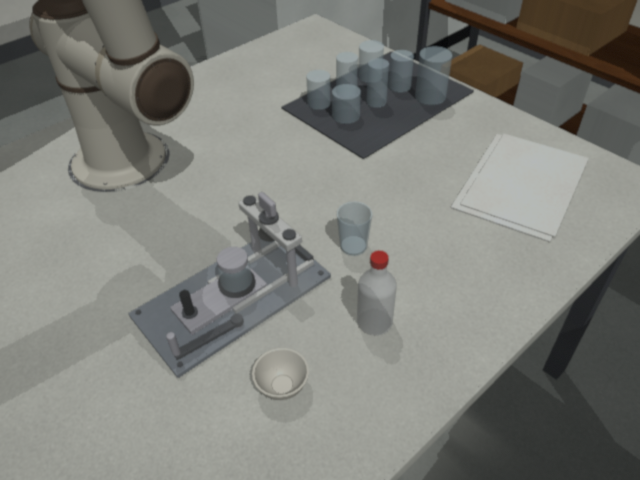

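View pics/side0.png

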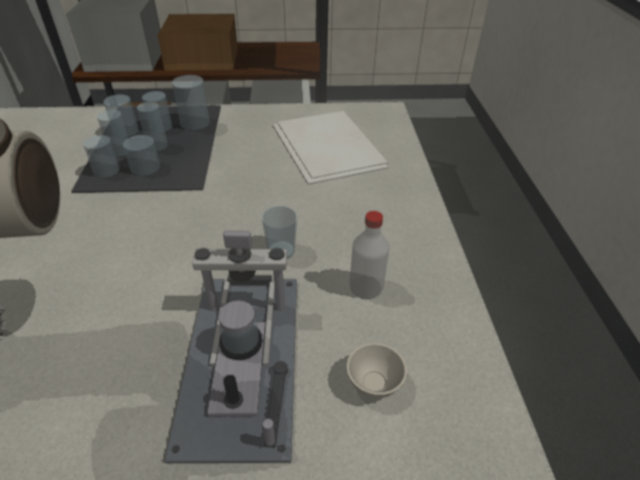

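View pics/wrist0.png

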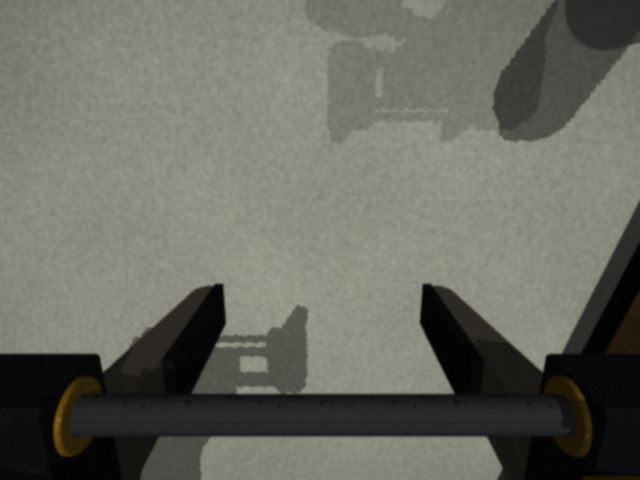

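```bash
python3 - <<'E'
import cv2
a=cv2.imread("pics/scene0.png")[180:385,120:325]; cv2.imwrite("pics/sc_z.png",cv2.resize(a,None,fx=2.9,fy=2.9,interpolation=cv2.INTER_CUBIC))
a=cv2.imread("pics/side0.png")[220:470,150:310]; cv2.imwrite("pics/sd_z.png",cv2.resize(a,None,fx=2.4,fy=2.4,interpolation=cv2.INTER_CUBIC))
E
```

```text
(no output)
```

View pics/sc_z.png

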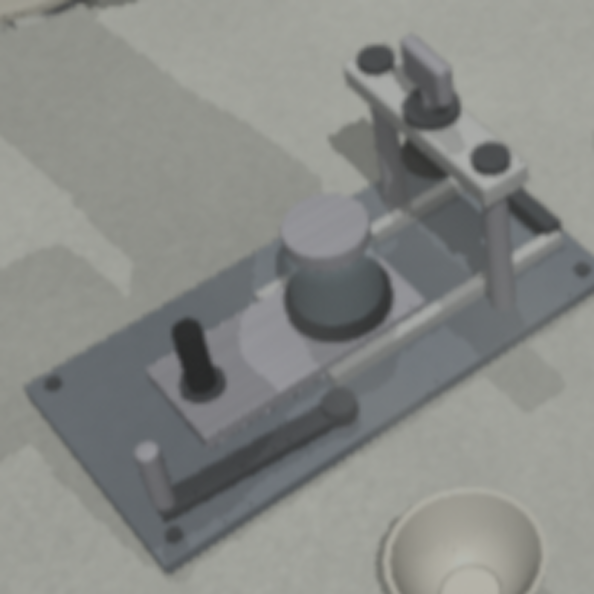

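View pics/sd_z.png

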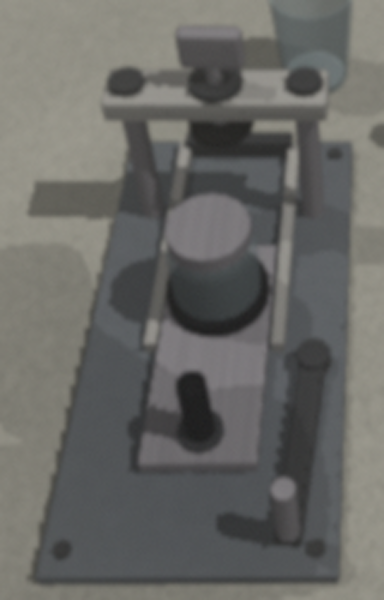

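```bash
cat > h.py <<'E'
from workcell import bot
import numpy as np
def plane(c,u,v,z):
    d=c["R"].T@np.array([(u-c["cx"])/c["fx"],(v-c["cy"])/c["fy"],1]); o=-c["R"].T@c["t"]
    return o+d*(z-o[2])/d[2]
E
python3 - <<'E'
from h import *
S=bot.read_camera("scene");D=bot.read_camera("side")
F={"nutA":((376,58),(126,80),.144,(0,.058)),"nutB":((491,157),(304,79),.144,(0,-.058)),
"handle":((186,325),(191,380),.080,None),"peg":((147,450),(284,488),.074,None),"lid":((326,228),(209,227),.098,None),
"c1":((27,389),(36,577),.012,(-.265,.085)),"c2":((168,570),(338,577),.012,(-.265,-.085)),
"wingtop":((427,66),(209,35),.186,(0,0)),"piv":((339,402),(314,353),.024,(-.13,-.065)),
"b1":((54,384),(62,550),.012,None),"b2":((174,535),(316,548),.012,None)}
A=[];B=[]
M={}
for k,(s,d,z,f) in F.items():
    p=plane(S,120+s[0]/2.9,180+s[1]/2.9,z);q=plane(D,150+d[0]/2.4,220+d[1]/2.4,z)
    m=(p+q)/2;M[k]=m;print(k,p[:2].round(4),q[:2].round(4))
    if f and k not in("piv",):A.append(f);B.append(m[:2])
A=np.array(A);B=np.array(B);a=A.mean(0);b=B.mean(0)
H=(A-a).T@(B-b);th=np.arctan2(H[0,1]-H[1,0],H[0,0]+H[1,1])
R=np.array([[np.cos(th),-np.sin(th)],[np.sin(th),np.cos(th)]]);o=b-R@a
print("th",th,"o",o);print((A@R.T+o-B).round(4))
for k in M: print(k,(R.T@(M[k][:2]-o)).round(4))
b=[plane(D,u,v,z)[:2].round(3) for u,v,z in [(280,212,.09),(374,218,.17),(376,365,.045)]]
print("bystanders",b,[(R.T@(x-o)).round(3) for x in b])
E
```

```text
nutA [0.467 0.046] [0.4673 0.0417]
nutB [0.583  0.0408] [0.5822 0.0377]
handle [ 0.5138 -0.1389] [ 0.5168 -0.1413]
peg [ 0.5696 -0.2024] [ 0.5708 -0.2055]
lid [ 0.5232 -0.0417] [ 0.522  -0.0448]
c1 [ 0.4325 -0.2164] [ 0.4296 -0.2195]
c2 [ 0.6013 -0.2238] [ 0.5975 -0.2275]
wingtop [0.5342 0.037 ] [0.5256 0.0355]
piv [ 0.5817 -0.0874] [ 0.584 -0.09 ]
b1 [ 0.4407 -0.2023] [ 0.4416 -0.2049]
b2 [ 0.5842 -0.2086] [ 0.5852 -0.2105]
th 1.527469109759522 o [0.52662602 0.04104309]
[[ 0.0015 -0.0003]
 [ 0.0019 -0.0007]
 [-0.0009 -0.0021]
 [ 0.0007 -0.0017]
 [-0.0033  0.0048]]
nutA [0.0002 0.0595]
nutB [ 0.0006 -0.056 ]
handle [-0.1814  0.0034]
peg [-0.2429 -0.0541]
lid [-0.0844  0.0004]
c1 [-0.2629  0.0842]
c2 [-0.2633 -0.0843]
wingtop [-0.0047 -0.0035]
piv [-0.1272 -0.0618]
b1 [-0.2481  0.0748]
b2 [-0.2479 -0.0688]
bystanders [array([0.584, 0.207]), array([0.739, 0.085]), array([ 0.726, -0.107])] [array([ 0.168, -0.05 ]), array([ 0.053, -0.21 ]), array([-0.139, -0.206])]
```

```bash
cat >> h.py <<'E'
from scipy.spatial.transform import Rotation as Ro
import cv2
O=np.array([.525,.0417]);TH=1.530
def W(x,y,z):
    c,s=np.cos(TH),np.sin(TH); return [O[0]+c*x-s*y,O[1]+s*x+c*y,z]
def inF(p):
    c,s=np.cos(TH),np.sin(TH); d=np.array(p[:2])-O; return np.array([c*d[0]+s*d[1],-s*d[0]+c*d[1],p[2]]).round(4)
def rv(a):
    x=np.array([np.cos(a),np.sin(a),0]);z=np.array([0,0,-1.]);return Ro.from_matrix(np.c_[x,np.cross(z,x),z]).as_rotvec()
A0=TH-np.pi/2
def st(l=""): print(l,"t",round(bot.current_clock(),2),"F",inF(bot.current_ee_pos()),"f",np.round(bot.current_contact_force(),1),"m",np.round(bot.current_ft_torque(),2),"op",round(bot.current_opening(),3))
E
python3 - <<'E'
from h import *
bot.goto(W(-.182,.003,.16),rv(A0)); st("above")
cv2.imwrite("pics/w1.png",bot.read_camera("wrist")["pixels"])
print(bot.current_joints().round(3) if hasattr(bot.current_joints(),'round') else bot.current_joints())
E
```

```text
above t 2.23 F [-0.1829  0.003   0.1602] f [ 0.1 -0.1  0.9] m [-0.05 -0.04 -0.02] op 0.997
[-0.494  0.099  1.773 -0.     1.269 -0.452]
```

View pics/w1.png

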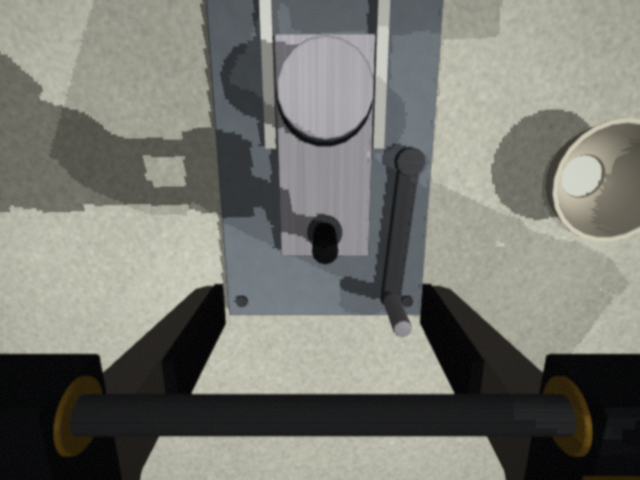

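The wrist view shows the handle top at (324,253), the peg top at (401,328) and the lid at (325,88), all matching the estimate. I'll refine the position and grasp the handle.

```bash
python3 - <<'E'
from h import *
c=bot.read_camera("wrist")
h=inF(plane(c,324.5,254,.08));print(h,inF(plane(c,401.5,328,.074)),inF(plane(c,326,89,.098)), inF(plane(c,227,316,.012)), inF(plane(c,425,316,.012)))
print(inF(-c["R"].T@c["t"]))
x=(h[0]-.183)/2; 
bot.line_to(W(x,h[1],.046),rv(A0),.15); st("down")
bot.set_gripper(0.0,35); st("grip")
E
```

```text
[-0.1834  0.0025  0.08  ] [-0.241  -0.0526  0.074 ] [-0.0831  0.0017  0.098 ] [-0.2625  0.0881  0.012 ] [-0.2628 -0.0863  0.012 ]
[-0.1032  0.0035  0.3287]
down t 3.24 F [-0.1836  0.0017  0.0469] f [-0.9 -1.1 -0.2] m [-0.02 -0.05  0.01] op 0.997
grip t 4.36 F [-0.1832  0.0015  0.0461] f [ 6.2  0.5 -3.7] m [-0.04 -0.79  0.01] op 0.19
```

```bash
python3 - <<'E'
from h import *
bot.set_gripper(0.45); bot.line_to(W(-.183,.0035,.056),rv(A0)); bot.set_gripper(0,40); st("regrip")
bot.line_to(W(-.14,.003,.056),rv(A0),.06); st("mid")
bot.line_to(W(-.108,.002,.056),rv(A0),.06); st("near")
for x in (-.104,-.101,-.099,-.097,-.095,-.093):
    bot.line_to(W(x,.002,.056),rv(A0),.03); st(x)
    if bot.current_contact_force()[1]<-15: break
cv2.imwrite("pics/side1.png",bot.read_camera("side")["pixels"])
E
```

```text
regrip t 5.63 F [-0.183   0.0015  0.0559] f [ 8.7  0.3 -6.8] m [ 0.01 -1.41 -0.03] op 0.182
mid t 6.5 F [-0.14    0.0015  0.0558] f [ 6.2  0.3 -5.7] m [-0.04 -1.14  0.06] op 0.182
near t 7.18 F [-0.1072  0.0015  0.0559] f [ 5.8  1.6 -5. ] m [ 0.2  -0.93  0.05] op 0.183
-0.104 t 7.47 F [-0.1037  0.0015  0.0559] f [ 6.  -0.7 -4.7] m [-0.13 -0.95 -0.  ] op 0.183
-0.101 t 7.72 F [-0.1009  0.0015  0.0559] f [ 6.  -0.6 -5.4] m [-0.21 -0.93  0.02] op 0.186
-0.099 t 7.97 F [-0.099   0.0015  0.0559] f [ 5.5 -0.9 -5.2] m [-0.29 -0.94  0.06] op 0.186
-0.097 t 8.22 F [-0.0984  0.0015  0.0559] f [ 4.1 -6.6 -6.1] m [-1.11 -0.76  0.05] op 0.184
-0.095 t 8.47 F [-0.0983  0.0014  0.0559] f [  3.5 -14.   -7.7] m [-2.38 -0.65  0.05] op 0.186
-0.093 t 8.72 F [-0.0982  0.0014  0.0559] f [  2.3 -20.4  -9.2] m [-3.63 -0.45  0.04] op 0.185
```

View pics/side1.png

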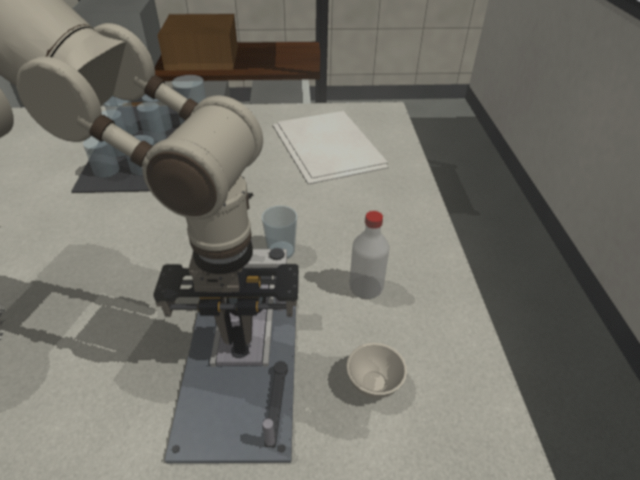

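The carriage stopped hard at x≈-98 mm, where -100 was expected, so it is home. The side view shows the bystanders haven't moved. Next is the latch.

```bash
python3 - <<'E'
from h import *
bot.set_gripper(0.5); bot.line_to(W(-.1,.0015,.115),rv(A0),.2)
bot.set_gripper(0.7)
p=(-.241,-.0526)
bot.line_to(W(*p,.115),rv(A0),.2); st()
bot.line_to(W(*p,.05),rv(A0),.15); bot.set_gripper(0,25); st("grip")
piv=np.array([-.1285,-.064])
for ph in np.linspace(.2,1.57,11):
    q=piv+.1145*np.array([-np.cos(ph),np.sin(ph)])
    bot.line_to(W(*q,.05),rv(A0),.1); st(round(ph,2))
    if np.linalg.norm(bot.current_contact_force()[:2])>35: print("force");break
E
```

```text
t 11.18 F [-0.2402 -0.0522  0.1148] f [ 0.3 -0.1 -0.3] m [-0.03 -0.04  0.03] op 0.699
grip t 12.58 F [-0.241  -0.0527  0.05  ] f [ 0.7  0.2 -0.6] m [-0.02 -0.17 -0.04] op 0.142
0.2 t 12.85 F [-0.2398 -0.0413  0.05  ] f [ 1.3  4.4 -0.3] m [ 0.69 -0.4  -0.17] op 0.149
0.34 t 13.16 F [-0.2366 -0.0263  0.05  ] f [ 1.8  1.7 -0.9] m [ 0.26 -0.47 -0.19] op 0.144
0.47 t 13.47 F [-0.231  -0.0116  0.05  ] f [ 0.4 -2.6 -2. ] m [-0.38 -0.08 -0.17] op 0.141
0.61 t 13.78 F [-0.2226  0.0018  0.05  ] f [-0.7 -2.8 -1.4] m [-0.39 -0.03 -0.17] op 0.143
0.75 t 14.08 F [-0.2125  0.0137  0.0501] f [ 0.1 -1.3 -1.7] m [-0.25 -0.27 -0.14] op 0.149
0.88 t 14.39 F [-0.2009  0.0244  0.0501] f [ 1.8 -1.  -0.7] m [-0.11 -0.3  -0.21] op 0.144
1.02 t 14.7 F [-0.188   0.0336  0.0501] f [ 0.5 -0.  -0.6] m [-0.1  -0.35 -0.16] op 0.143
1.16 t 15.01 F [-0.1741  0.0408  0.0501] f [ 1.2 -0.5 -0.9] m [-0.14 -0.37 -0.15] op 0.14
1.3 t 15.32 F [-0.1595  0.0462  0.0501] f [ 0.5 -1.   0.5] m [-0.23 -0.21 -0.2 ] op 0.142
1.43 t 15.62 F [-0.1439  0.0497  0.05  ] f [-1.5 -1.1  1.5] m [-0.23  0.2  -0.13] op 0.145
1.57 t 15.93 F [-0.1284  0.0513  0.0499] f [-5.7 -1.3  5.3] m [-0.31  0.89 -0.21] op 0.143
```

```bash
python3 - <<'E'
from h import *
for x in (-.126,-.124,-.122,-.120,-.118):
    bot.line_to(W(x,.0515,.05),rv(A0),.03); st(x)
    if bot.current_contact_force()[1]<-10: break
E
```

```text
-0.126 t 16.18 F [-0.1261  0.0514  0.05  ] f [-1.7 -1.2  1.6] m [-0.26  0.24 -0.13] op 0.147
-0.124 t 16.43 F [-0.124   0.0514  0.05  ] f [-2.3 -2.   0.9] m [-0.5   0.23 -0.26] op 0.141
-0.122 t 16.68 F [-0.1228  0.0515  0.05  ] f [-2.1 -5.5  0.1] m [-1.12  0.39 -0.17] op 0.143
-0.12 t 16.93 F [-0.1225  0.0514  0.05  ] f [ -2.9 -12.5  -2.4] m [-2.22  0.47 -0.08] op 0.145
```

```bash
python3 - <<'E'
from h import *
bot.set_gripper(0.35); bot.line_to(W(-.122,.0515,.12),rv(A0),.2)
bot.line_to(W(-.125,.01,.25),rv(A0),.2); st()
c=bot.read_camera("wrist");cv2.imwrite("pics/w2.png",c["pixels"]);np.save("w2.npy",np.r_[c["R"].ravel(),c["t"]])
E
```

```text
t 18.73 F [-0.1246  0.0111  0.2479] f [ 0.2  0.5 -0.4] m [-0.02 -0.09 -0.01] op 0.349
```

View pics/w2.png

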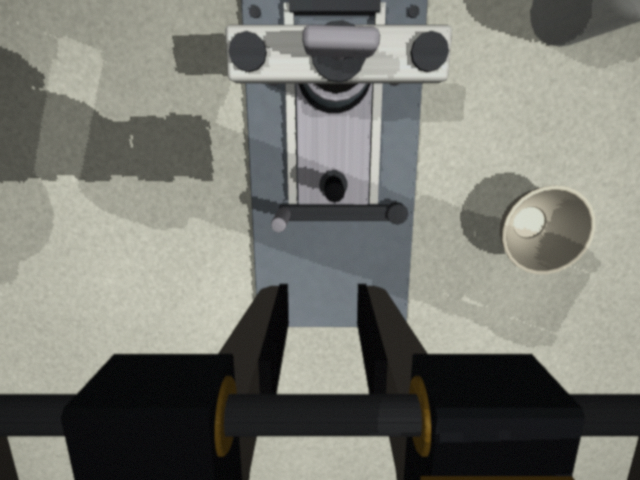

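```bash
python3 - <<'E'
import cv2
a=cv2.imread("pics/w2.png")[0:100,215:465]; cv2.imwrite("pics/w2z.png",cv2.resize(a,None,fx=3.2,fy=3.2,interpolation=cv2.INTER_CUBIC))
E
```

```text
(no output)
```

View pics/w2z.png

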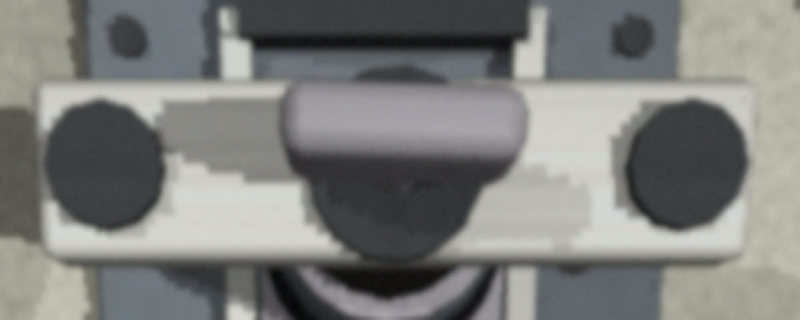

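Everything looks right: the lever at y≈212 px lies straight across behind the tail, and the wing runs along the bridge, so the screw is at about 1.57. Now I'll locate the screw axis and grasp the wing.

```bash
python3 - <<'E'
from h import *
c=bot.read_camera("wrist")
n=[inF(plane(c,215+u/3.2,v/3.2,.144)) for u,v in((104,164),(688,164))]
w=inF(plane(c,215+405/3.2,119/3.2,.186))
print(n,(n[0]+n[1])/2,w, inF(plane(c,397,212,.024)),inF(plane(c,279,225,.074)),inF(plane(c,333,189,.08)))
m=((n[0]+n[1])/2+w)/2; print(m)
np.save("ax.npy",m)
a=A0+1.57
bot.goto(W(m[0],m[1],.25),rv(a)); st()
print(np.round(bot.current_joints(),3))
cv2.imwrite("pics/w3.png",bot.read_camera("wrist")["pixels"]);cv2.imwrite("pics/side3.png",bot.read_camera("side")["pixels"])
E
```

```text
[array([0.0013, 0.0596, 0.144 ]), array([ 0.0012, -0.055 ,  0.144 ])] [0.00125 0.0023  0.144  ] [0.0009 0.0022 0.186 ] [-0.1264 -0.062   0.024 ] [-0.1278  0.0515  0.074 ] [-0.0949  0.0039  0.08  ]
[0.001075 0.00225  0.165   ]
 t 20.03 F [0.0008 0.0025 0.2496] f [ 0.1  0.1 -0.4] m [ 0.07 -0.19  0.  ] op 0.35
[-0.149  0.004  1.692 -0.     1.447 -1.677]
```

View pics/w3.png

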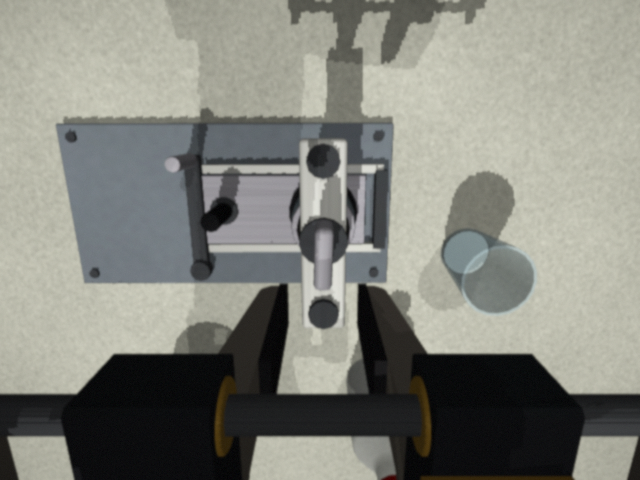

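View pics/side3.png

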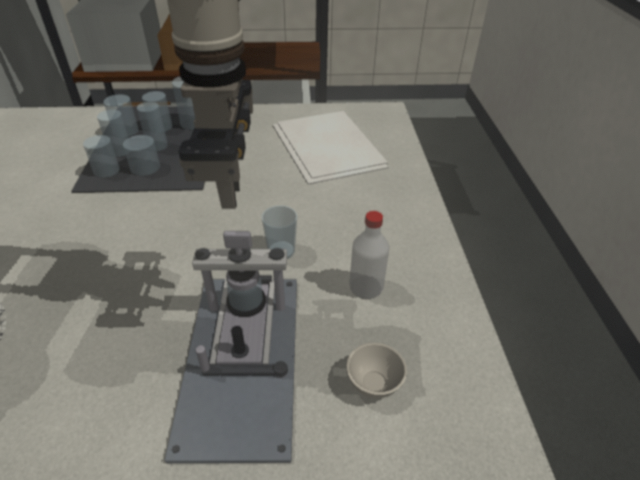

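The wing is centred at column 323 and vertical in the picture, so it is aligned with the jaws. Descending to grip it.

```bash
python3 - <<'E'
from h import *
m=np.load("ax.npy");a=A0+1.57
bot.line_to(W(m[0],m[1],.157),rv(a),.12); st("down")
bot.set_gripper(0,25); st("grip")
q=np.array(bot.inverse_kinematics(W(m[0],m[1],.157),rv(a)));np.save("q.npy",q);print(q.round(3),np.round(bot.current_joints(),3))
for d in (.4,.8,1.2,1.4,1.48,1.54,1.6,1.66,1.72):
    k=q.copy();k[5]+=d;bot.set_joints(k);st(d);print(round(bot.current_joints()[5]-q[5],3),bot.current_effort()[5])
    if abs(bot.current_ft_torque()[2])>.6: break
E
```

```text
down t 21.06 F [0.001  0.0016 0.1579] f [ 1.   0.  -1.2] m [ 0.   -0.19  0.03] op 0.351
grip t 21.49 F [0.0012 0.0018 0.1576] f [-0.2  0.8  3.2] m [ 0.23 -0.1  -0.08] op 0.129
[-0.149  0.08   1.8   -0.     1.262 -1.678] [-0.149  0.079  1.799  0.     1.262 -1.678]
0.4 t 21.96 F [0.0013 0.0018 0.1576] f [0.9 2.1 4.3] m [ 0.33 -0.13 -0.08] op 0.13
0.397 0.04805249045602977
0.8 t 22.43 F [0.0014 0.0017 0.1576] f [0.8 3.  4.7] m [ 0.55 -0.21 -0.03] op 0.128
0.795 0.017933633644133806
1.2 t 22.89 F [0.0015 0.0016 0.1576] f [0.7 3.7 5.5] m [ 0.59 -0.29  0.  ] op 0.128
1.194 0.008118797850329429
1.4 t 23.2 F [0.0015 0.0015 0.1576] f [1.3 4.2 4.8] m [ 0.62 -0.33 -0.04] op 0.131
1.393 0.06868183147162199
1.48 t 23.45 F [0.0015 0.0015 0.1576] f [2.5 3.4 5.1] m [ 0.59 -0.32 -0.07] op 0.13
1.473 0.037631773157045245
1.54 t 23.7 F [0.0015 0.0015 0.1576] f [2.4 3.7 5.5] m [ 0.58 -0.41 -0.03] op 0.125
1.533 0.010585442651063204
1.6 t 23.95 F [0.0015 0.0015 0.1576] f [2.2 4.4 5. ] m [ 0.6 -0.4  0.6] op 0.128
1.592 0.6471595354378223
```

```bash
python3 - <<'E'
from h import *
q=np.load("q.npy")
k=q.copy();k[5]+=1.63;bot.set_joints(k);bot.hold(.3);st("seat");print(bot.current_joints()[5]-q[5])
cv2.imwrite("pics/seat.png",bot.read_camera("scene")["pixels"])
for d in (1.2,.8,.4,.005):
    k=q.copy();k[5]+=d;bot.set_joints(k);st(d)
bot.hold(.5);st("end");print(bot.current_joints()[5]-q[5],bot.current_joint_vel()[5])
cv2.imwrite("pics/end.png",bot.read_camera("scene")["pixels"])
cv2.imwrite("pics/endside.png",bot.read_camera("side")["pixels"])
a=cv2.imread("pics/seat.png")[130:390,100:410];b=cv2.imread("pics/end.png")[130:390,100:410]
cv2.imwrite("pics/cmp.png",cv2.resize(np.hstack([a,b]),None,fx=1.29,fy=1.29))
E
```

```text
seat t 24.5 F [0.0013 0.0015 0.1576] f [2.6 3.  5. ] m [ 0.56 -0.41  0.62] op 0.131
1.621568368841707
1.2 t 25.04 F [0.0014 0.0016 0.1576] f [1.9 4.  5.9] m [ 0.59 -0.38  0.07] op 0.13
0.8 t 25.51 F [0.0013 0.0016 0.1576] f [1.1 3.4 5.4] m [ 0.56 -0.37  0.07] op 0.126
0.4 t 25.98 F [0.0012 0.0017 0.1576] f [-0.   2.8  4.5] m [ 0.53 -0.26  0.03] op 0.129
0.005 t 26.44 F [0.0011 0.0017 0.1576] f [1.3 2.5 4.9] m [ 0.56 -0.29  0.07] op 0.128
end t 26.94 F [0.0011 0.0017 0.1576] f [0.9 2.2 5.2] m [ 0.56 -0.29  0.07] op 0.126
-0.0021946989860381905 0.00010173140677665071
```

View pics/cmp.png

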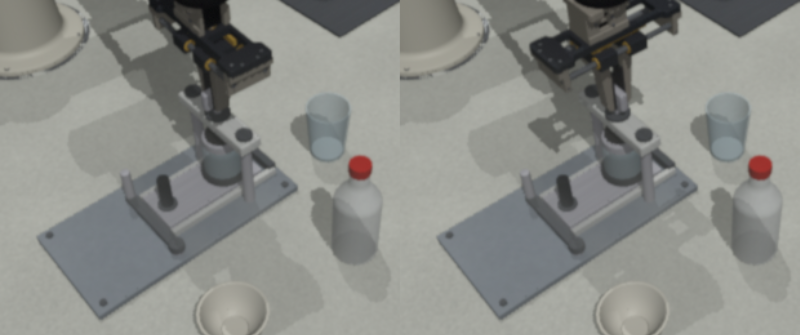

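View pics/endside.png

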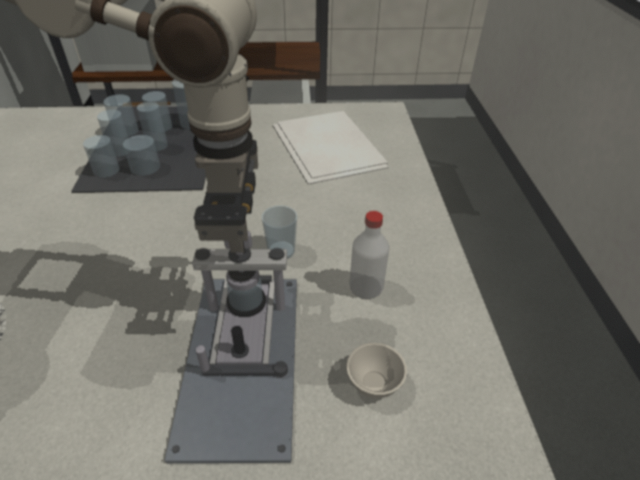

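```bash
python3 - <<'E'
from workcell import bot
bot.job_done(); print(bot.current_clock())
E
```

```text
the job is handed in; nothing more can be done
the job is handed in; nothing more can be done
```

The job is handed in at about 27 s on the robot's clock, with the carriage home, the latch locked and the thumbscrew a quarter turn off its seat. No verdict was reported.

- **Carriage:** I gripped the handle post and pushed until it met the stop with about 20 N. The gripper read x = -98 mm, against the -100 mm expected.
- **Latch:** I swung the peg through its arc until it met the stop at about 12 N. The wrist and side pictures show the lever straight across behind the tail. At the stop the gripper read 6 to 7 mm past the peg's nominal position, because the peg had slid a little in the pads. The camera put the peg at x = -128 mm, against -130 mm nominal.
- **Thumbscrew:** I turned it clockwise until the resisting torque jumped from about 0.06 to 0.6 N m at roughly 90 degrees, which matches the start angle seen in the pictures. I then turned it back 1.62 rad. The fingers are still gripping at a 25 N setting, and joint 6 is at rest.
- **Uncertainty:** At the seat the torque levelled off while the wrist turned another 0.03 rad, so the wing may have slipped slightly in the pads. I estimate the screw at 1.57 to 1.62 rad, well inside the 1.27 to 1.87 rad tolerance, but I could not read the joint directly.
- **Bystanders:** The beaker, bottle and bowl are in the same places in the side pictures from before and after.

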